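# Clear the clamping rail and lock in the T-bolts

### The arm

A 6-joint arm with a two-finger parallel gripper is mounted at the origin on a cart in front of the work surface, level with it; the furniture and walls round the work are solid. World frame = base frame: x ahead of the robot, y to its left, z up, the work surface at z = 0. Lengths are in m, angles in rad, forces in N, time in s.
With the tool pointing down it reaches from about 0.3 to 0.875 m from the base axis. Payload 6.4 kg.
Tool frame: the origin (TCP) lies at the very end of the fingers, on their centre line; the grasp point (between the pads) lies 19 mm behind it; z points along the fingers, y is the line along which they close (so a half turn about z gives the same grasp; the last joint's range is limited). The gripper opens to 85 mm and grips with 20 to 120 N. Pads are 22 mm wide; open, the fingers measure 114 mm over their backs; the gripper's body (76 mm by 85 mm) begins 54 mm behind the grasp point. The pads swing forward as they close: fully open they stand 13 mm farther back than shut.
Start: joints at [0.896, 0.181, 1.607, -0, 1.354, -0.206], TCP at [0.26, 0.513, 0.231] pointing down, gripper open.
Joint ranges: [-2.99, 2.99], [-0.89, 2.07], [0.3, 2.58], [-1.14, 4.28], [0, 2.63], [-3.12, 3.12]. Speed limits (rad/s): [2.57, 2.57, 3.01, 3.14, 3.14, 3.14].

### API

Orientations are given as a 3x3 rotation matrix whose columns are the frame's x, y, z axes.
In Python, from cell import * gives the robot as it stands.
- The arm moves only by the tool move_arm, never from a script. Its arguments are lists of equal length, an entry for each row: "translation": the shift along the tool's x, y, z as a fraction of full scale, a list of three; "twist": the turn, a rotation vector about the tool's x, y, z as a fraction of full scale, a list of three. A call has 1 to 12 rows; each row is the pose to reach, as a shift and turn from the pose commanded when the call began, along the tool's axes at that moment, turning the shorter way round; what a row does not reach only later rows make up. Full scale, the value 1, is 0.5 m for a shift and 2 pi rad for a turn. A row lasts 1/8 s, in which the tool goes at most 62.5 mm and 10.7 degrees, less where a joint would pass 70% of its speed; a pose out of reach is approached as far as the arm can. A call with a number of a shift or a turn outside -1 to 1 is refused whole. A call with a gripper value outside its range is refused whole. "gripper" is the opening, from -1 (shut) to 1 (fully open), so that 0 is half open, set as the call begins (left out, the last holds). The fingers move at their own pace and stop on an object; "newtons" is the grip in N (left out, the last holds). Time passes only in rows, so rows that repeat a pose let the fingers close. It gives the time, the measured TCP pose, the force, the opening and the grip force at its end, in the units of the state.
- get_state(): the state, without advancing time (a new reading comes with each control period).
- snapshot(name): name is "side" or "top" or "wrist"; returns (picture, depth): 420x560x3 uint8, red, green, blue; 420x560 float32, m along the optical axis (not along the pixel's ray), 0 where there is no reading.
- camera_params(name): a dict with "K" (3x3 intrinsics, pixels), "distortion" ([k1, k2, p1, p2, k3] as OpenCV has them; the pictures are not rectified), "R" (3x3) and "t" (3): a world point X has camera coordinates R X + t. Camera axes: x right, y down, z forward; pixel columns grow to the right and rows downward; lengths in m; the calibration is good to about 2 mm. A picture is of the moment at which its call begins: read the wrist's pose just before it. camera_params takes no time and is no camera call; for the wrist camera it gives the pose at the moment of the call.
- close_job(): hands the job in; it is judged then, once.
Trained networks look in the newest picture that a camera, given by its name, has taken for a name from the list of things; names that differ only in an ending like _2 or _b are one class to them, and where a whole thing is asked for, a point or a joint stands for the part that bears it (a point fixed in the world has none). Each returns a list of dicts, best first, with "confidence" (0 to 1); they miss things now and then, are a little off and sometimes report something else, mostly with a low value. They report only what shows in the picture. A call takes as long as a camera call.
- silhouettes(camera, label): "mask" (420x560 bool, what is visible of it) and "extent" ([centre column, centre row, width, height] in pixels, round what is visible of it).
The state is a dict: "t": time; "joint_positions": joint angles; "joint_velocities": joint speeds; "effort": joint torques, N m; "position": TCP position; "tool_rot": TCP orientation; "force": force on the tool from outside, world axes, zero at the start; "moment": the same for the moment, N m; "opening": finger opening in m; "grasp_force": force on a finger pad.
Only numpy, scipy, OpenCV 4.12 (cv2) and the standard library are available. Lean on these libraries where they do the work, as an engineer would, in place of code of your own. Each camera call takes 0.05 s, during which the arm holds its last target. There are 200 camera calls.

### The job

Get the clamping rail ready for the next part: first clear everything that was left lying on it (vee blocks, eraser) off onto the rubber mat, then take every T-bolt from the rack, drop its head through a free slot of the rail until the collar sits on the rail, and give it a quarter turn so that the head lies crosswise under the slot and holds. Any bolt may go in any slot; leave the other things on the bench where they are.

Things in the scene. Friction and masses are not known exactly. Their poses are not given: they have to be found in the camera images.
- rail: fixed aluminium-topped clamping rail on the bench, 80 x 256 x 40 mm (x, y, z), origin at the centre of its underside, long axis y. Four slots in a row pass through its 10 mm top plate into a hollow 52 mm wide and 20 mm deep below the plate; each slot is 36 mm long along the rail (y) and 14 mm wide (x). To the left of the rail (+y) a thin probe stand of the measuring machine rises to about 0.38 m above the bench (post near x 0.44, y 0.24, fixed): keep the arm clear of it.
- slot0 (a point): centre of slot 0 at the top face of the rail, 40 mm above the bench; slots are 60 mm apart along the rail's y; axes as the rail's
- slot1 (a point): centre of slot 1 at the top face of the rail, 40 mm above the bench; slots are 60 mm apart along the rail's y; axes as the rail's
- slot2 (a point): centre of slot 2 at the top face of the rail, 40 mm above the bench; slots are 60 mm apart along the rail's y; axes as the rail's
- slot3 (a point): centre of slot 3 at the top face of the rail, 40 mm above the bench; slots are 60 mm apart along the rail's y; axes as the rail's
- rack: fixed grey bolt rack, 60 x 216 x 40 mm (x, y, z), origin at the centre of its underside, long axis y; four slots 36 x 16 mm, long along y, 55 mm apart; a T-bolt stands in each with its collar on the top face (40 mm above the bench) and its head hanging in the slot, so that its x axis lies along the rack's y
- mat: fixed dark rubber mat, 130 x 190 x 3 mm (x, y, z), lying flat on the bench; origin at the centre of its underside
- vee_a: black vee block that was left lying on the rail, 92 x 34 x 52 mm (x, y, z), 0.18 kg; origin at the centre of its underside, z up; the 90 degree vee opens upward and runs along y, so above 22 mm only the two horns remain; grasp it low across the 34 mm thickness (its y). Starts with its long x axis across the rail. May be absent.
- vee_b: black vee block that was left lying on the rail, 92 x 34 x 52 mm (x, y, z), 0.18 kg; origin at the centre of its underside, z up; the 90 degree vee opens upward and runs along y, so above 22 mm only the two horns remain; grasp it low across the 34 mm thickness (its y). Starts with its long x axis across the rail. May be absent.
- eraser: eraser in a white paper sleeve that was left lying on the rail, 17 x 42 x 12 mm (x, y, z), origin at the centre of its underside, z up. May be absent.
- bolt0: T-bolt, 60 g, standing upright in the rack. Origin on its axis at the underside of the round collar (28 mm diameter, 5 mm thick), z up. Above the collar a black plastic wing grip 30 mm long (x), 11 mm thick (y), up to 37 mm above the origin; below it a 9.6 mm shank and a flat T head 28 mm long (x), 10 mm wide (y), from 14 to 22 mm below the origin. Head and wing point the same way (its x axis), so the wing shows how the head lies. May be absent.
- bolt1: T-bolt, 60 g, standing upright in the rack. Origin on its axis at the underside of the round collar (28 mm diameter, 5 mm thick), z up. Above the collar a black plastic wing grip 30 mm long (x), 11 mm thick (y), up to 37 mm above the origin; below it a 9.6 mm shank and a flat T head 28 mm long (x), 10 mm wide (y), from 14 to 22 mm below the origin. Head and wing point the same way (its x axis), so the wing shows how the head lies. May be absent.
- bolt2: T-bolt, 60 g, standing upright in the rack. Origin on its axis at the underside of the round collar (28 mm diameter, 5 mm thick), z up. Above the collar a black plastic wing grip 30 mm long (x), 11 mm thick (y), up to 37 mm above the origin; below it a 9.6 mm shank and a flat T head 28 mm long (x), 10 mm wide (y), from 14 to 22 mm below the origin. Head and wing point the same way (its x axis), so the wing shows how the head lies. May be absent.
- bolt3: T-bolt, 60 g, standing upright in the rack. Origin on its axis at the underside of the round collar (28 mm diameter, 5 mm thick), z up. Above the collar a black plastic wing grip 30 mm long (x), 11 mm thick (y), up to 37 mm above the origin; below it a 9.6 mm shank and a flat T head 28 mm long (x), 10 mm wide (y), from 14 to 22 mm below the origin. Head and wing point the same way (its x axis), so the wing shows how the head lies. May be absent.
- ring_gauge: bystander, not part of the job, leave it where it is: steel ring, 58 mm diameter, 18 mm high, origin at the centre of its underside
- screwdriver: bystander, not part of the job, leave it where it is: small screwdriver lying down, yellow handle, 171 mm long along y, origin at its middle, underside

How it is judged:
On the way, in this order (a step that is already met when the one before it is completed fails the run):
1. everything that lay on the rail is on the mat, let go (x of vee_a in the frame of mat between -0.065 and 0.065 m and y of vee_a in the frame of mat between -0.095 and 0.095 m and height (world z) of each of vee_a, vee_b, eraser below 0.06 m and linear speed of each of vee_a, vee_b, eraser below 0.03 m/s and contact force between each of vee_a, vee_b, eraser and the fingers below 0.2 N and x of vee_b in the frame of mat between -0.065 and 0.065 m and y of vee_b in the frame of mat between -0.095 and 0.095 m and x of eraser in the frame of mat between -0.065 and 0.065 m and y of eraser in the frame of mat between -0.095 and 0.095 m), for 0.2 s.
2. every T-bolt is in a slot of the rail, turned crosswise and let go (((horizontal distance between bolt0 and slot0 below 0.016 m and z of bolt0 in the frame of slot0 between -0.004 and 0.004 m) or (horizontal distance between bolt0 and slot1 below 0.016 m and z of bolt0 in the frame of slot1 between -0.004 and 0.004 m) or (horizontal distance between bolt0 and slot2 below 0.016 m and z of bolt0 in the frame of slot2 between -0.004 and 0.004 m) or (horizontal distance between bolt0 and slot3 below 0.016 m and z of bolt0 in the frame of slot3 between -0.004 and 0.004 m)) and angle between the x axis of each of bolt0, bolt1, bolt2, bolt3 and the x axis of rail, either way round below 0.35 rad and angle between each of bolt0, bolt1, bolt2, bolt3's own z axis and vertical below 0.12 rad and linear speed of each of bolt0, bolt1, bolt2, bolt3 below 0.03 m/s and contact force between each of bolt0, bolt1, bolt2, bolt3 and the fingers below 0.2 N and ((horizontal distance between bolt1 and slot0 below 0.016 m and z of bolt1 in the frame of slot0 between -0.004 and 0.004 m) or (horizontal distance between bolt1 and slot1 below 0.016 m and z of bolt1 in the frame of slot1 between -0.004 and 0.004 m) or (horizontal distance between bolt1 and slot2 below 0.016 m and z of bolt1 in the frame of slot2 between -0.004 and 0.004 m) or (horizontal distance between bolt1 and slot3 below 0.016 m and z of bolt1 in the frame of slot3 between -0.004 and 0.004 m)) and ((horizontal distance between bolt2 and slot0 below 0.016 m and z of bolt2 in the frame of slot0 between -0.004 and 0.004 m) or (horizontal distance between bolt2 and slot1 below 0.016 m and z of bolt2 in the frame of slot1 between -0.004 and 0.004 m) or (horizontal distance between bolt2 and slot2 below 0.016 m and z of bolt2 in the frame of slot2 between -0.004 and 0.004 m) or (horizontal distance between bolt2 and slot3 below 0.016 m and z of bolt2 in the frame of slot3 between -0.004 and 0.004 m)) and ((horizontal distance between bolt3 and slot0 below 0.016 m and z of bolt3 in the frame of slot0 between -0.004 and 0.004 m) or (horizontal distance between bolt3 and slot1 below 0.016 m and z of bolt3 in the frame of slot1 between -0.004 and 0.004 m) or (horizontal distance between bolt3 and slot2 below 0.016 m and z of bolt3 in the frame of slot2 between -0.004 and 0.004 m) or (horizontal distance between bolt3 and slot3 below 0.016 m and z of bolt3 in the frame of slot3 between -0.004 and 0.004 m))), for 0.2 s.
At the end, for the whole second after the job is handed in: All present: vee blocks and eraser at rest with origin over the mat; every T-bolt within 16 mm of a slot centre, collar down within 4 mm, upright within 0.12 rad, head crosswise to the slot within 0.35 rad; all at rest and released (all of step 1 and all of step 2); the robot touches nothing.
It fails at once if a bystander was moved more than 3 cm (distance of any of ring_gauge, screwdriver from where it was at the start of the episode above 0.03 m).
Of vee_a, vee_b, eraser only 2 to 3 are there at a start; the rules pass over those that are not, and their reading is None.
Of bolt0, bolt1, bolt2, bolt3 only 3 to 4 are there at a start; the rules pass over those that are not, and their reading is None.
At some moment in a run one of vee_a, vee_b, eraser may be knocked a few centimetres aside while the robot is not near it.
It also fails if it takes over 210 s, if anything falls off the work surface, if the arm or the gripper's body presses on something with over 40 N, if the wrist force passes 120 N, or if a joint passes its speed limit or range.

## Working session

There is one attempt and no reset: what is moved stays moved. The work goes in short steps, Python scripts to look and compute and a tool call to move; the robot and the scene stay as the last step left them, time stands still between calls to the robot, and variables do not carry over. Pictures are saved under pics/ and viewed, at most 14 in all, crops included, and the job is handed in when it is done.

Besides the shell and the picture viewer there is one more tool, called after "Request:" as a command line: name --argument value ..., lists and objects as JSON in quotes. move_arm: Moves the arm, as the interface text tells. Its arguments: {"type":"object","properties":{"translation":{"type":"array"},"twist":{"type":"array"},"gripper":{"type":"number"},"newtons":{"type":"number"}},"required":["translation","twist"]}

```bash
ls; mkdir -p pics; cat > h.py <<'E'
from cell import *
import numpy as np, cv2
def pts(cam, d, mask=None, p=None):
    p=p or camera_params(cam)
    K=np.array(p["K"]);D=np.array(p["distortion"],float);R=np.array(p["R"]);t=np.array(p["t"])
    m=(d>0) if mask is None else (mask&(d>0))
    v,u=np.nonzero(m)
    n=cv2.undistortPoints(np.stack([u,v],1).astype(np.float64).reshape(-1,1,2),K,D).reshape(-1,2)
    z=d[v,u][:,None]
    return (np.hstack([n*z,z])-t)@R
def save(name,im): cv2.imwrite("pics/"+name+".png",cv2.cvtColor(im,cv2.COLOR_RGB2BGR))
def rect(P):
    (c,s,a)=cv2.minAreaRect((P[:,:2]*1000).astype(np.float32)); return np.round(c,1),np.round(s,1),round(a,1)
E
python3 - <<'E'
from h import *
s=get_state();print(s["t"],s["position"],np.round(s["tool_rot"],3).tolist(),s["opening"])
for c in["top","side"]:
    im,d=snapshot(c);save(c+"0",im);p=camera_params(c)
    for l in["rail","rack","mat","vee_a","eraser","bolt0","ring_gauge","screwdriver"]:
        for r in silhouettes(c,l):
            if r["confidence"]<.3: continue
            P=pts(c,d,r["mask"],p)
            if len(P)<10: continue
            zt=np.percentile(P[:,2],95); Q=P[P[:,2]>zt-.006]
            print(c,l,round(r["confidence"],2),np.round(r["extent"]),"z",round(zt,3),rect(P),"top",rect(Q))
E
```

```text
pics
0.0 [0.25943949 0.51253469 0.23038031] [[-0.892, 0.452, -0.001], [0.452, 0.892, -0.001], [0.0, -0.002, -1.0]] 0.08544647956562526
top rail 0.56 [250. 227. 117.  51.] z 0.044 (array([456.5, -43.8]), array([ 91.2, 270.2]), 7.6) top (array([451.7, -44.6]), array([ 82.7, 255.7]), 8.0)
top rack 0.64 [216. 166.  97.  35.] z 0.043 (array([603. ,  38.7]), array([ 76.1, 223.4]), 6.6) top (array([597.4,  34.7]), array([ 62.1, 216.4]), 5.6)
top rack 0.47 [252. 230. 119.  52.] z 0.044 (array([457.1, -43.8]), array([ 90. , 266.6]), 8.1) top (array([452.8, -44.5]), array([ 80.4, 255.9]), 8.1)
top mat 0.55 [341. 168.  89.  68.] z 0.007 (array([ 600.6, -259.4]), array([135.2, 194.6]), 10.5) top (array([ 599.6, -259.2]), array([133.3, 191.9]), 10.6)
top mat 0.45 [363. 230.  24.  26.] z 0.021 (array([ 451.5, -308.3]), array([57. , 57.3]), 0.6) top (array([ 452. , -308.2]), array([56.7, 56.2]), 13.9)
top vee_a 0.78 [287. 222.  26.  48.] z 0.094 (array([ 463. , -126.8]), array([91.4, 34.2]), 19.4) top (array([ 463.1, -126.8]), array([91.4, 33.6]), 19.7)
top eraser 0.64 [213. 233.  22.  12.] z 0.056
[... 1753 characters left out ...]
op (array([603.4,   5.7]), array([11.8, 28. ]), 2.9)
side ring_gauge 0.72 [174. 228.  29.  24.] z 0.021 (array([ 455.3, -308.8]), array([57.4, 60. ]), 76.3) top (array([ 455.7, -308.4]), array([55.2, 58.1]), 88.1)
side ring_gauge 0.64 [291. 210. 120.  61.] z 0.043 (array([456.1, -45.1]), array([ 84.8, 257.2]), 8.5) top (array([455.7, -44.9]), array([ 84.5, 256.1]), 8.2)
side screwdriver 0.61 [184. 177.  70.   8.] z 0.019 (array([ 318.6, -280.3]), array([162.7,  30.7]), 88.8) top (array([ 324. , -278.7]), array([156. ,  18.4]), 86.8)
side screwdriver 0.44 [254. 207.  37.  47.] z 0.093 (array([ 466.9, -127.2]), array([94.9, 35.1]), 19.4) top (array([ 466.3, -127.3]), array([93.7, 34.4]), 19.2)
```

```bash
python3 - <<'E'
import cv2,numpy as np
a=cv2.imread("pics/top0.png")[120:320,140:420];b=cv2.imread("pics/side0.png")[150:350,130:410]
f=lambda x:cv2.resize(x,(800,571))[:, :]
cv2.imwrite("pics/c0.png",cv2.resize(np.hstack([a,b]),(800,286)))
cv2.imwrite("pics/ct.png",f(a));cv2.imwrite("pics/cs.png",f(b))
E
```

```text
(no output)
```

View pics/ct.png

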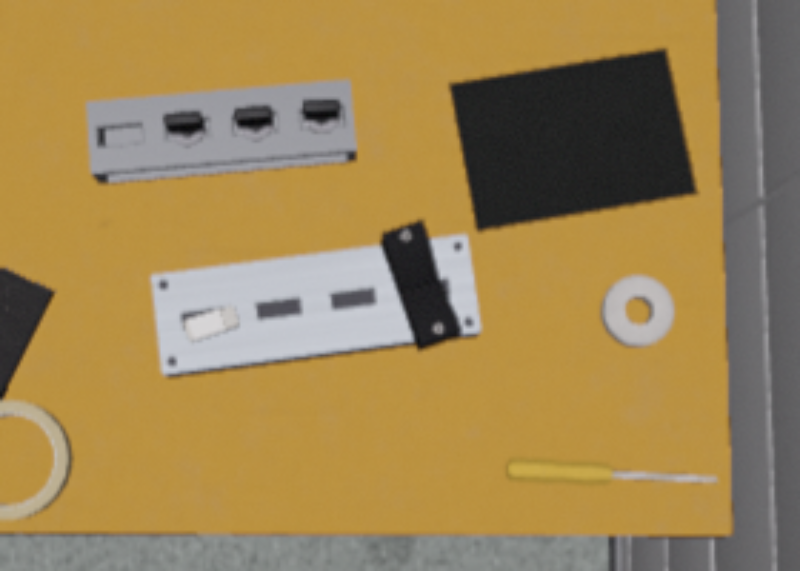

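View pics/cs.png

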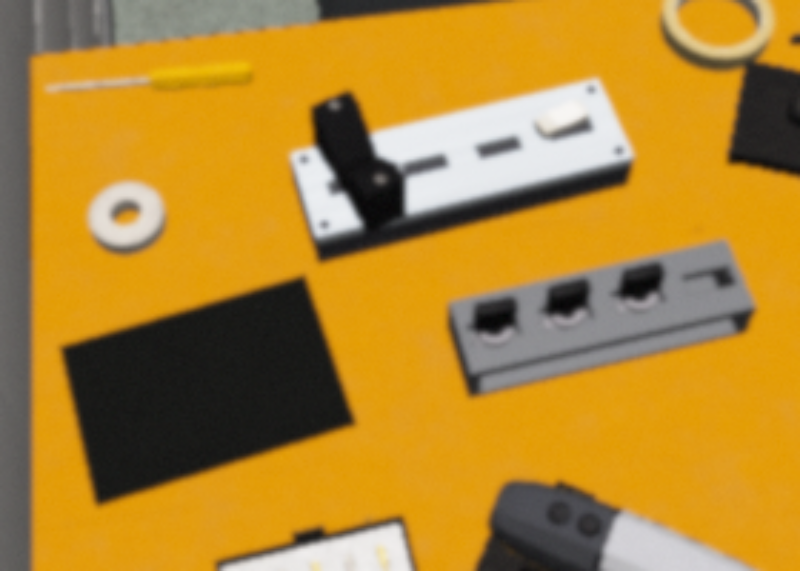

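One vee block lies at crop pixel (420,290), over the right-hand slot, and the eraser lies at (210,322), over the left-hand slot. Three bolts stand at (185,125), (252,120) and (322,112); the left rack slot is empty. The mat is at (575,140). I'll go up and around the probe stand first.

```bash
cat > go.py <<'E'
# usage: go.py x,y,z,yaw[,rows] ... (mm, deg of tool-y axis) -> tool-axis rows
import sys,json
from h import *
from scipy.spatial.transform import Rotation as Ro
def plan(*w):
    s=get_state();R=np.array(s["tool_rot"]);p=np.array(s["position"]);q=p;T=[];W=[];ya=np.degrees(np.arctan2(R[1,1],R[0,1]))
    for a in w:
        x,y,z,yaw=a[:4];t=np.array([x,y,z])/1000
        c,sn=np.cos(np.radians(yaw)),np.sin(np.radians(yaw))
        Rt=np.array([[sn,c,0],[-c,sn,0],[0,0,-1.]])
        tr=(R.T@(t-p)/.5).round(4).tolist();tw=(Ro.from_matrix(R.T@Rt).as_rotvec()/2/np.pi).round(4).tolist()
        n=int(max(np.ceil(np.linalg.norm(t-q)/.06),np.ceil(abs((yaw-ya+180)%360-180)/10.5),1))
        print(n,"rows:",tr,tw)
        q=t;ya=yaw
if __name__=="__main__": plan(*[list(map(float,a.split(","))) for a in sys.argv[1:]])
E
python3 go.py 220,440,420,63 330,-20,420,109.4 440,-110,250,109.4
```

```text
Traceback (most recent call last):
  File "go.py", line 15, in <module>
    if __name__=="__main__": plan(*[list(map(float,a.split(","))) for a in sys.argv[1:]])
                             ~~~~^^^^^^^^^^^^^^^^^^^^^^^^^^^^^^^^^^^^^^^^^^^^^^^^^^^^^^^^
  File "go.py", line 11, in plan
    tr=(R.T@(t-p)/.5).round(4).tolist();tw=(Ro.from_matrix(R.T@Rt).as_rotvec()/2/np.pi).round(4).tolist()
                                            ~~~~~~~~~~~~~~^^^^^^^^
  File "scipy/spatial/transform/_rotation.pyx", line 1143, in scipy.spatial.transform._rotation.Rotation.from_matrix
ValueError: Non-positive determinant (left-handed or null coordinate frame) in rotation matrix 0: [[-9.99997028e-01 -2.43816115e-03 -6.59833778e-06]
 [-2.43816116e-03  9.99997028e-01  2.40634567e-06]
 [-6.59245111e-06 -2.42242633e-06  1.00000000e+00]].
```

```bash
sed -i 's/\[\[sn,c,0\],\[-c,sn,0\]/[[-sn,c,0],[c,sn,0]/' go.py
python3 go.py 220,440,420,63 330,-20,420,109.4 440,-110,250,109.4
```

```text
4 rows: [0.005, -0.1662, -0.3774] [-0.0, -0.0, 0.0004]
8 rows: [-0.6069, -0.8875, -0.3774] [0.0, -0.0, -0.1285]
4 rows: [-0.8845, -0.9487, -0.0374] [0.0, -0.0, -0.1285]
```

Request:
move_arm --translation '[[0.005,-0.166,-0.377],[0.005,-0.166,-0.377],[0.005,-0.166,-0.377],[0.005,-0.166,-0.377],[-0.607,-0.888,-0.377],[-0.607,-0.888,-0.377],[-0.607,-0.888,-0.377],[-0.607,-0.888,-0.377],[-0.607,-0.888,-0.377],[-0.607,-0.888,-0.377],[-0.607,-0.888,-0.377],[-0.607,-0.888,-0.377]]' --twist '[[0,0,0],[0,0,0],[0,0,0],[0,0,0],[0,0,-0.1285],[0,0,-0.1285],[0,0,-0.1285],[0,0,-0.1285],[0,0,-0.1285],[0,0,-0.1285],[0,0,-0.1285],[0,0,-0.1285]]' --gripper 1

```text
t: 2.4
position: [0.3231, 0.0081, 0.4193]
tool_rot: [[-0.943, -0.332, 0.0], [-0.332, 0.943, 0.0], [-0.0, 0.0, -1.0]]
force: [2.1, 0.2, -0.1]
opening: 0.0857
grasp_force: 0.0
```

```bash
python3 go.py 440,-70,260,109.4
```

```text
4 rows: [-0.1685, -0.225, 0.3187] [0.0, 0.0, 0.0]
```

Request:
move_arm --translation '[[-0.168,-0.225,0.319],[-0.168,-0.225,0.319],[-0.168,-0.225,0.319],[-0.168,-0.225,0.319],[-0.168,-0.225,0.319]]' --twist '[[0,0,0],[0,0,0],[0,0,0],[0,0,0],[0,0,0]]'

```text
t: 3.02
position: [0.4388, -0.0682, 0.2576]
tool_rot: [[-0.944, -0.331, -0.006], [-0.331, 0.944, 0.002], [0.004, 0.004, -1.0]]
force: [-1.1, 0.0, 0.8]
opening: 0.0857
grasp_force: 0.0
```

```bash
cat > look.py <<'E'
import sys
from h import *
name=sys.argv[1];p=camera_params("wrist");s=get_state();im,d=snapshot("wrist");save(name,im)
np.savez("last.npz",im=im,d=d,K=p["K"],D=p["distortion"],R=p["R"],t=p["t"])
print(s["t"],np.round(s["position"],4))
for l in sys.argv[2:]:
    for r in silhouettes("wrist",l):
        if r["confidence"]<.3: continue
        P=pts("wrist",d,r["mask"],p)
        if len(P)<10: continue
        zt=np.percentile(P[:,2],95); Q=P[P[:,2]>zt-.005]
        print(l,round(r["confidence"],2),np.round(r["extent"]),"z",round(zt,4),"top",rect(Q))
# slots: dark holes in rail plane
E
python3 look.py w1 rail vee_a eraser
```

```text
3.025 [ 0.4388 -0.0682  0.2576]
rail 0.59 [298. 198. 250. 120.] z 0.0409 top (array([454.9, -45.4]), array([ 82. , 256.9]), 7.9)
vee_a 0.84 [213. 194.  48. 107.] z 0.092 top (array([ 466.4, -127.2]), array([92.3, 34.4]), 19.4)
eraser 0.91 [378. 212.  46.  17.] z 0.0526 top (array([437.9,  36.6]), array([17.8, 42.2]), 18.7)
```

View pics/w1.png

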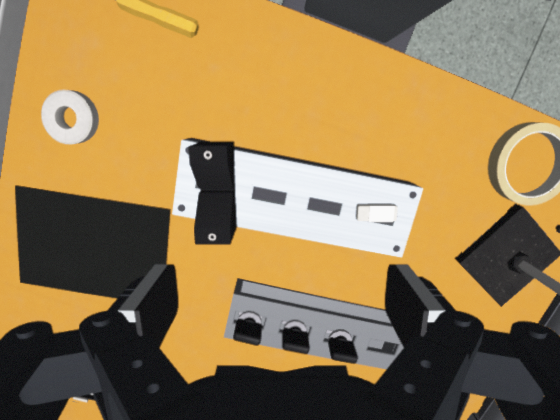

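The wrist view shows the vee at (213,194), the eraser at (378,212) and free slots at (268,195) and (323,206). Next I grasp the vee.

```bash
python3 go.py 466,-127,130,109.4 466,-127,43,109.4
```

```text
3 rows: [-0.0096, -0.1283, 0.2633] [-0.0002, 0.0002, 0.0001]
2 rows: [-0.0093, -0.128, 0.4373] [-0.0002, 0.0002, 0.0001]
```

Request:
move_arm --translation '[[-0.01,-0.128,0.263],[-0.01,-0.128,0.263],[-0.01,-0.128,0.263],[-0.01,-0.128,0.263],[-0.01,-0.128,0.35],[-0.0095,-0.128,0.41],[-0.0095,-0.128,0.437],[-0.0095,-0.128,0.437],[-0.0095,-0.128,0.437]]' --twist '[[0,0,0],[0,0,0],[0,0,0],[0,0,0],[0,0,0],[0,0,0],[0,0,0],[0,0,0],[0,0,0]]'

```text
t: 4.35
position: [0.4669, -0.1275, 0.0437]
tool_rot: [[-0.943, -0.332, 0.003], [-0.332, 0.943, -0.001], [-0.002, -0.002, -1.0]]
force: [0.2, -0.7, -0.2]
opening: 0.0853
grasp_force: 0.0
```

Request:
move_arm --translation '[[0,0,0],[0,0,0],[0,0,0],[0,0,0],[0,0,0],[0,0,0],[0,0,0],[0,0,0]]' --twist '[[0,0,0],[0,0,0],[0,0,0],[0,0,0],[0,0,0],[0,0,0],[0,0,0],[0,0,0]]' --gripper -0.6 --newtons 40

```text
t: 5.35
position: [0.4659, -0.1273, 0.0423]
tool_rot: [[-0.943, -0.332, 0.001], [-0.332, 0.943, -0.0], [-0.0, -0.001, -1.0]]
force: [-1.3, -0.7, 6.0]
opening: 0.0332
grasp_force: 41.5
```

```bash
python3 go.py 466,-127,130,109.4 600,-225,120,109.4 600,-225,100,109.4 608,-298,130,109.4 608,-298,5,109.4
```

```text
2 rows: [-0.0005, 0.0004, -0.1753] [-0.0001, 0.0001, -0.0]
3 rows: [-0.1882, -0.2735, -0.1551] [-0.0001, 0.0001, -0.0]
1 rows: [-0.1881, -0.2735, -0.1151] [-0.0001, 0.0001, -0.0]
2 rows: [-0.1548, -0.4165, -0.175] [-0.0001, 0.0001, -0.0]
3 rows: [-0.1547, -0.4164, 0.075] [-0.0001, 0.0001, -0.0]
```

Request:
move_arm --translation '[[0,0,-0.175],[0,0,-0.175],[-0.155,-0.4165,-0.175],[-0.155,-0.4165,-0.175],[-0.155,-0.4165,-0.175],[-0.155,-0.4165,-0.175],[-0.155,-0.4165,-0.175],[-0.155,-0.4165,-0.07],[-0.155,-0.4165,0.03],[-0.155,-0.4165,0.072],[-0.155,-0.4165,0.072],[-0.155,-0.4165,0.072]]' --twist '[[0,0,0],[0,0,0],[0,0,0],[0,0,0],[0,0,0],[0,0,0],[0,0,0],[0,0,0],[0,0,0],[0,0,0],[0,0,0],[0,0,0]]'

```text
t: 6.85
position: [0.6081, -0.2975, 0.0067]
tool_rot: [[-0.943, -0.333, 0.001], [-0.333, 0.943, -0.0], [-0.0, -0.001, -1.0]]
force: [-0.0, -0.2, -1.6]
opening: 0.033
grasp_force: 45.1
```

Request:
move_arm --translation '[[0,0,0],[0,0,0],[0,0,0],[0,0,0],[0,0,-0.08],[0,0,-0.2],[0,0,-0.3],[0,0,-0.3]]' --twist '[[0,0,0],[0,0,0],[0,0,0],[0,0,0],[0,0,0],[0,0,0],[0,0,0],[0,0,0]]' --gripper 0.3

```text
t: 7.85
position: [0.6108, -0.2998, 0.1624]
tool_rot: [[-0.943, -0.332, 0.009], [-0.332, 0.943, -0.006], [-0.006, -0.009, -1.0]]
force: [0.1, -0.5, -0.2]
opening: 0.0555
grasp_force: 0.0
```

```bash
python3 go.py 470,0,170,22 437,37,110,20 437,37,42,20
```

```text
9 rows: [0.0662, 0.6589, -0.0215] [-0.0004, 0.0019, 0.2428]
2 rows: [0.1046, 0.7517, 0.0975] [-0.0004, 0.0019, 0.2484]
2 rows: [0.1055, 0.7529, 0.2335] [-0.0004, 0.0019, 0.2484]
```

Request:
move_arm --translation '[[0.105,0.752,-0.043],[0.105,0.752,-0.043],[0.105,0.752,-0.043],[0.105,0.752,-0.043],[0.105,0.752,-0.043],[0.105,0.752,-0.043],[0.105,0.752,-0.043],[0.105,0.752,-0.043],[0.105,0.752,-0.043],[0.105,0.752,-0.043],[0.105,0.752,-0.043]]' --twist '[[0,0.002,0.248],[0,0.002,0.248],[0,0.002,0.248],[0,0.002,0.248],[0,0.002,0.248],[0,0.002,0.248],[0,0.002,0.248],[0,0.002,0.248],[0,0.002,0.248],[0,0.002,0.248],[0,0.002,0.248]]'

```text
t: 9.22
position: [0.433, 0.0395, 0.1769]
tool_rot: [[-0.345, 0.938, -0.011], [0.939, 0.345, 0.005], [0.009, -0.009, -1.0]]
force: [0.0, 0.3, 0.5]
opening: 0.0554
grasp_force: 0.0
```

```bash
python3 look.py w2 eraser vee_a rail; python3 go.py 437,37,42,20
```

```text
9.225 [0.433  0.0395 0.1769]
eraser 0.91 [291. 203.  26.  50.] z 0.0527 top (array([438.4,  37.9]), array([17.1, 41.7]), 19.8)
eraser 0.55 [456. 295.  44.  33.] z 0.076 top (array([542.6,  40.8]), array([  8.4, 132.2]), 67.7)
vee_a 0.5 [286. 254. 140. 233.] z 0.041 top (array([453.2, -28.4]), array([ 79.7, 223.4]), 7.8)
vee_a 0.39 [456. 295.  43.  36.] z 0.0756 top (array([539.6,  38.9]), array([  9.4, 138.5]), 70.3)
rail 0.68 [284. 256. 140. 235.] z 0.041 top (array([453.1, -29.3]), array([ 80.1, 225.1]), 7.9)
3 rows: [-0.0093, 0.0074, 0.2704] [-0.0013, -0.0013, 0.0004]
```

View pics/w2.png

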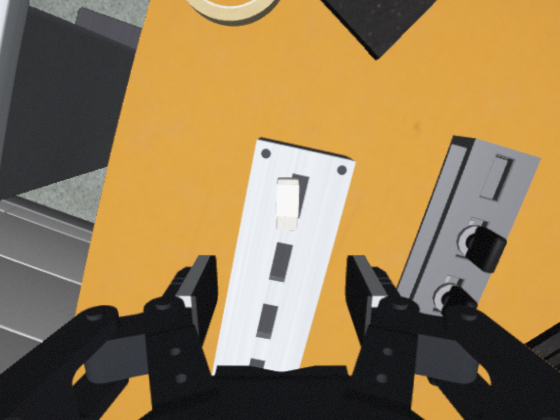

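The eraser is at (290,203), still in place and measured at (438, 37.5) mm.

Request:
move_arm --translation '[[-0.009,0.009,0.1],[-0.009,0.009,0.2],[-0.009,0.009,0.25],[-0.009,0.009,0.269],[-0.009,0.009,0.269],[-0.009,0.009,0.269]]' --twist '[[-0.001,-0.001,0],[-0.001,-0.001,0],[-0.001,-0.001,0],[-0.001,-0.001,0],[-0.001,-0.001,0],[-0.001,-0.001,0]]'

```text
t: 10.18
position: [0.439, 0.0373, 0.0441]
tool_rot: [[-0.344, 0.939, 0.0], [0.939, 0.344, 0.001], [0.001, 0.0, -1.0]]
force: [0.4, 0.5, -0.1]
opening: 0.0556
grasp_force: 0.0
```

Request:
move_arm --translation '[[0,0,0],[0,0,0],[0,0,0],[0,0,0],[0,0,0],[0,0,0],[0,0,0]]' --twist '[[0,0,0],[0,0,0],[0,0,0],[0,0,0],[0,0,0],[0,0,0],[0,0,0]]' --gripper -1 --newtons 25

```text
t: 11.05
position: [0.4384, 0.0374, 0.0436]
tool_rot: [[-0.344, 0.939, -0.001], [0.939, 0.344, 0.001], [0.001, -0.001, -1.0]]
force: [-1.0, -0.1, 6.1]
opening: 0.0159
grasp_force: 26.1
```

```bash
python3 go.py 437,37,130,20 592,-214,130,20 592,-214,6,20
```

```text
2 rows: [0.0004, -0.0029, -0.1729] [-0.0001, -0.0002, 0.0004]
5 rows: [-0.5776, 0.1154, -0.1737] [-0.0001, -0.0002, 0.0004]
3 rows: [-0.5779, 0.1156, 0.0743] [-0.0001, -0.0002, 0.0004]
```

Request:
move_arm --translation '[[0,0,-0.174],[0,0,-0.174],[-0.578,0.1155,-0.174],[-0.578,0.1155,-0.174],[-0.578,0.1155,-0.174],[-0.578,0.1155,-0.174],[-0.578,0.1155,-0.174],[-0.578,0.1155,-0.12],[-0.578,0.1155,-0.02],[-0.578,0.1155,0.05],[-0.578,0.1155,0.071],[-0.578,0.1155,0.071]]' --twist '[[0,0,0],[0,0,0],[0,0,0],[0,0,0],[0,0,0],[0,0,0],[0,0,0],[0,0,0],[0,0,0],[0,0,0],[0,0,0],[0,0,0]]'

```text
t: 12.55
position: [0.5912, -0.2139, 0.0067]
tool_rot: [[-0.344, 0.939, -0.003], [0.939, 0.344, 0.001], [0.002, -0.002, -1.0]]
force: [0.2, -0.2, -0.2]
opening: 0.0159
grasp_force: 27.3
```

Request:
move_arm --translation '[[0,0,0],[0,0,0],[0,0,0],[0,0,0],[0,0,-0.08],[0,0,-0.2],[0,0,-0.3],[0,0,-0.4],[0,0,-0.4]]' --twist '[[0,0,0],[0,0,0],[0,0,0],[0,0,0],[0,0,0],[0,0,0],[0,0,0],[0,0,0],[0,0,0]]' --gripper 0

```text
t: 13.68
position: [0.5945, -0.2157, 0.2127]
tool_rot: [[-0.344, 0.939, 0.007], [0.939, 0.344, -0.004], [-0.006, 0.005, -1.0]]
force: [-0.1, -0.2, -1.6]
opening: 0.0425
grasp_force: 0.0
```

```bash
python3 look.py w3 eraser vee_a mat; python3 go.py 560,-100,200,6
```

```text
13.675 [ 0.5945 -0.2157  0.2127]
eraser 0.85 [282. 174.  18.  42.] z 0.0158 top (array([ 592. , -212.7]), array([16.7, 41.1]), 19.7)
eraser 0.43 [121. 216.  61.  57.] z 0.0191 top (array([ 455.2, -308.1]), array([57. , 57.3]), 45.8)
vee_a 0.78 [267. 265.  95.  57.] z 0.0548 top (array([ 603.9, -259.7]), array([ 75.9, 108.7]), 18.4)
mat 0.66 [280. 214. 143. 193.] z 0.0041 top (array([ 603.7, -260.3]), array([131.4, 192.2]), 10.3)
2 rows: [0.2346, 0.0204, 0.0107] [-0.0007, -0.0006, 0.0392]
```

```bash
python3 go.py 530,-70,270,6
```

```text
3 rows: [0.3122, -0.0158, -0.1289] [-0.0007, -0.0006, 0.0392]
```

Request:
move_arm --translation '[[0.312,-0.016,-0.129],[0.312,-0.016,-0.129],[0.312,-0.016,-0.129],[0.312,-0.016,-0.129],[0.312,-0.016,-0.129],[0.312,-0.016,-0.129],[0.312,-0.016,-0.129],[0.312,-0.016,-0.129]]' --twist '[[0,0,0.039],[0,0,0.039],[0,0,0.039],[0,0,0.039],[0,0,0.039],[0,0,0.039],[0,0,0.039],[0,0,0.039]]' --gripper -0.2

```text
t: 14.88
position: [0.5307, -0.0711, 0.271]
tool_rot: [[-0.105, 0.994, -0.003], [0.994, 0.105, 0.001], [0.002, -0.003, -1.0]]
force: [-0.5, 0.8, 0.0]
opening: 0.0345
grasp_force: 0.0
```

```bash
python3 look.py w4 rail rack bolt0
cat > holes.py <<'E'
from h import *
L=np.load("last.npz");d=L["d"];im=L["im"];p=dict(K=L["K"],distortion=L["D"],R=L["R"],t=L["t"])
# rectify the z=0.04 plane, 0.5 mm/px, by projecting
def proj(X):
    r,_=cv2.Rodrigues(p["R"]);return cv2.projectPoints(X.reshape(-1,3).astype(float),r,p["t"],p["K"],p["distortion"].astype(float))[0].reshape(X.shape[:-1]+(2,))
xs=np.arange(.40,.66,.0005);ys=np.arange(-.2,.16,.0005)
X=np.stack(np.meshgrid(xs,ys,indexing="ij")+(np.full((len(xs),len(ys)),.04),),-1)
uv=proj(X).astype(np.float32)
g=cv2.remap(cv2.cvtColor(im,cv2.COLOR_RGB2BGR),uv[...,0],uv[...,1],cv2.INTER_LINEAR)
cv2.imwrite("pics/plan.png",g[::-1,::-1])
gr=cv2.cvtColor(g,cv2.COLOR_BGR2GRAY)
m=(gr<130).astype(np.uint8);m[xs>.53]=0
for c in cv2.findContours(m,cv2.RETR_LIST,cv2.CHAIN_APPROX_NONE)[0]:
    (cy,cx),s,a=cv2.minAreaRect(c)
    if 250<s[0]*s[1]*.25<700: print("slot",round(400+cx*.5,1),round(-200+cy*.5,1),np.array(s)/2,round(a,1))
E
python3 holes.py
```

```text
14.875 [ 0.5307 -0.0711  0.271 ]
rail 0.64 [213. 136.  98. 248.] z 0.0411 top (array([455.4, -45.4]), array([ 81.6, 257.1]), 8.1)
rack 0.73 [212. 136.  99. 247.] z 0.0411 top (array([462.3, -44.3]), array([ 95.7, 257. ]), 8.4)
rack 0.69 [359.  95.  75. 184.] z 0.041 top (array([602.3,  18.2]), array([ 61.4, 184.2]), 5.6)
bolt0 0.84 [363.  50.  27.  42.] z 0.0776 top (array([597.5,  60.6]), array([11.4, 29.8]), 6.7)
bolt0 0.78 [357. 166.  30.  32.] z 0.0774 top (array([609. , -47.9]), array([11.6, 28.8]), 3.6)
bolt0 0.62 [362. 110.  30.  33.] z 0.0774 top (array([602.8,   6. ]), array([11.2, 29.1]), 5.7)
slot 526.2 -179.8 [ 6.5 40.5] 90.0
slot 468.3 -133.7 [12.44507885 33.79970169] 81.9
slot 459.9 -74.4 [12.72792244 34.08255005] 81.9
slot 451.8 -15.2 [12.73355865 34.45151138] 82.2
slot 443.3 43.8 [12.80975819 34.72298431] 82.1
```

View pics/plan.png

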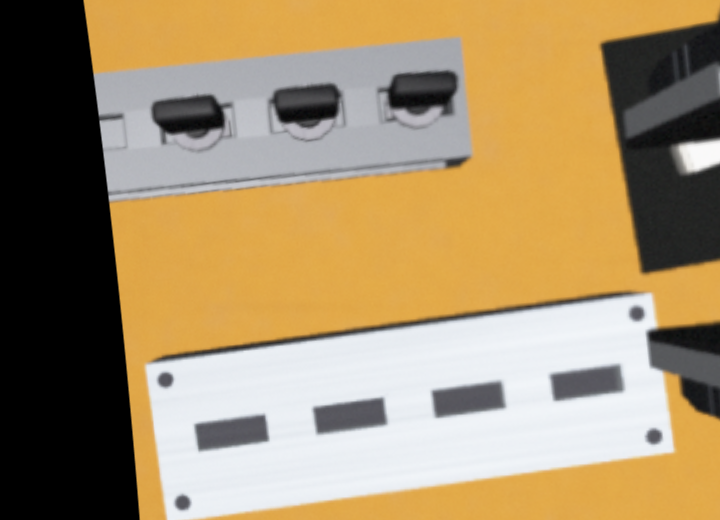

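All four slots show clear at plan pixels (231,433), (350,415), (468,399) and (587,383). The vee and eraser are on the mat. Next I grasp the nearest bolt at (609,-48) mm.

```bash
python3 go.py 609,-48,130,5.6 609,-48,48,5.6
```

```text
3 rows: [0.0283, 0.161, 0.2827] [-0.0003, -0.0002, 0.0013]
2 rows: [0.028, 0.1613, 0.4467] [-0.0003, -0.0002, 0.0013]
```

Request:
move_arm --translation '[[0.028,0.161,0.283],[0.028,0.161,0.283],[0.028,0.161,0.283],[0.028,0.161,0.283],[0.028,0.161,0.36],[0.028,0.161,0.42],[0.028,0.161,0.446],[0.028,0.161,0.446],[0.028,0.161,0.446]]' --twist '[[0,0,0.0013],[0,0,0.0013],[0,0,0.0013],[0,0,0.0013],[0,0,0.0013],[0,0,0.0013],[0,0,0.0013],[0,0,0.0013],[0,0,0.0013]]'

```text
t: 16.2
position: [0.6101, -0.0483, 0.0505]
tool_rot: [[-0.098, 0.995, 0.001], [0.995, 0.098, 0.0], [0.0, 0.001, -1.0]]
force: [0.2, -0.4, -0.1]
opening: 0.0343
grasp_force: 0.0
```

Request:
move_arm --translation '[[0,0,0],[0,0,0],[0,0,0],[0,0,0],[0,0,0],[0,0,0]]' --twist '[[0,0,0],[0,0,0],[0,0,0],[0,0,0],[0,0,0],[0,0,0]]' --gripper -1 --newtons 40

```text
t: 16.95
position: [0.6098, -0.0481, 0.0498]
tool_rot: [[-0.098, 0.995, -0.0], [0.995, 0.098, 0.0], [0.0, -0.0, -1.0]]
force: [-0.8, 1.1, 6.3]
opening: 0.0105
grasp_force: 40.5
```

```bash
python3 go.py 609,-48,120,5.6 468,-134,100,8 468,-134,48,8
```

```text
2 rows: [0.0005, -0.0016, -0.1403] [-0.0, -0.0001, 0.0001]
3 rows: [-0.1431, -0.299, -0.1004] [-0.0, -0.0001, -0.0066]
1 rows: [-0.1432, -0.299, 0.0036] [-0.0, -0.0001, -0.0066]
```

Request:
move_arm --translation '[[0,0,-0.07],[0,0,-0.14],[-0.143,-0.299,-0.14],[-0.143,-0.299,-0.14],[-0.143,-0.299,-0.14],[-0.143,-0.299,-0.1],[-0.143,-0.299,-0.08],[-0.143,-0.299,-0.07],[-0.143,-0.299,-0.07],[-0.143,-0.299,-0.07]]' --twist '[[0,0,0],[0,0,0],[0,0,-0.0066],[0,0,-0.0066],[0,0,-0.0066],[0,0,-0.0066],[0,0,-0.0066],[0,0,-0.0066],[0,0,-0.0066],[0,0,-0.0066]]'

```text
t: 18.2
position: [0.4676, -0.1336, 0.0839]
tool_rot: [[-0.14, 0.99, -0.002], [0.99, 0.14, 0.001], [0.001, -0.002, -1.0]]
force: [1.1, 0.2, -0.6]
opening: 0.0101
grasp_force: 39.7
```

```bash
python3 go.py 468.2,-134,49.8,8; python3 look.py w5 bolt0
```

```text
1 rows: [-0.0011, 0.0011, 0.0682] [-0.0003, -0.0002, 0.0001]
18.2 [ 0.4676 -0.1336  0.0839]
bolt0 0.9 [282. 275.  54. 115.] z 0.1117 top (array([ 468.4, -133. ]), array([10.7, 30.5]), 7.9)
```

View pics/w5.png

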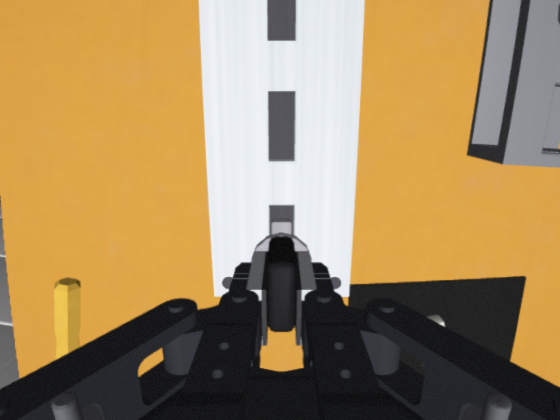

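The bolt hangs at column 281 and lines up with the slot column at 281. I lower it.

Request:
move_arm --translation '[[-0.001,0.001,0.03],[-0.001,0.001,0.05],[-0.001,0.001,0.064],[-0.001,0.001,0.067],[-0.001,0.001,0.067]]' --twist '[[0,0,0],[0,0,0],[0,0,0],[0,0,0],[0,0,0]]'

```text
t: 18.92
position: [0.4675, -0.1341, 0.0499]
tool_rot: [[-0.139, 0.99, -0.002], [0.99, 0.139, 0.001], [0.002, -0.002, -1.0]]
force: [-0.9, 0.6, -0.3]
opening: 0.0101
grasp_force: 39.9
```

Request:
move_arm --translation '[[0,0,0],[0,0,0],[0,0,0],[0,0,0],[0,0,0],[0,0,0],[0,0,0],[0,0,0],[0,0,0],[0,0,0]]' --twist '[[0,0,0.25],[0,0,0.25],[0,0,0.25],[0,0,0.25],[0,0,0.25],[0,0,0.25],[0,0,0.25],[0,0,0.25],[0,0,0.25],[0,0,0.25]]'

```text
t: 20.18
position: [0.4675, -0.1341, 0.0499]
tool_rot: [[0.99, 0.14, -0.002], [0.14, -0.99, 0.001], [-0.002, -0.001, -1.0]]
force: [-0.8, -0.4, -1.2]
opening: 0.0103
grasp_force: 39.7
```

Request:
move_arm --translation '[[0,0,0],[0,0,0],[0,0,0],[0,0,-0.03],[0,0,-0.12],[0,0,-0.2],[0,0,-0.25],[0,0,-0.25]]' --twist '[[0,0,0],[0,0,0],[0,0,0],[0,0,0],[0,0,0],[0,0,0],[0,0,0],[0,0,0]]' --gripper -0.4

```text
t: 21.18
position: [0.4695, -0.1351, 0.1782]
tool_rot: [[0.99, 0.139, 0.003], [0.139, -0.99, -0.002], [0.003, 0.002, -1.0]]
force: [-0.0, 0.1, 0.7]
opening: 0.0251
grasp_force: 0.0
```

```bash
python3 look.py w6 bolt0;python3 go.py 602.8,6,160,5.6 602.8,6,49,5.6
```

```text
21.175 [ 0.4695 -0.1351  0.1782]
bolt0 0.82 [115.   8.  47.  15.] z 0.053 top (array([596.5,   3.8]), array([ 3.9, 26.1]), 8.5)
bolt0 0.78 [40.  9. 49. 18.] z 0.0535 top (array([591.5,  58.2]), array([ 3.3, 25.7]), 7.6)
bolt0 0.63 [280. 208.  36.  44.] z 0.0773 top (array([ 469.8, -134.6]), array([29.1, 10.3]), 8.2)
bolt0 0.62 [115.  25. 229.  48.] z 0.0408 top (array([587.3,  12.2]), array([ 29.7, 176.5]), 5.7)
9 rows: [0.3066, -0.2399, 0.0298] [-0.0004, 0.0001, -0.2434]
2 rows: [0.307, -0.2396, 0.2518] [-0.0004, 0.0001, -0.2434]
```

View pics/w6.png

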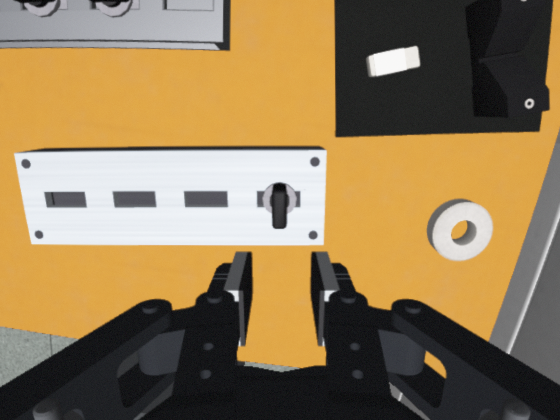

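The first bolt stands crosswise in its slot at (280,205), with its top at 77 mm. Next bolt.

Request:
move_arm --translation '[[0.307,-0.24,0.03],[0.307,-0.24,0.03],[0.307,-0.24,0.03],[0.307,-0.24,0.03],[0.307,-0.24,0.03],[0.307,-0.24,0.03],[0.307,-0.24,0.03],[0.307,-0.24,0.03],[0.307,-0.24,0.03],[0.307,-0.24,0.03],[0.307,-0.24,0.06]]' --twist '[[0,0,-0.2434],[0,0,-0.2434],[0,0,-0.2434],[0,0,-0.2434],[0,0,-0.2434],[0,0,-0.2434],[0,0,-0.2434],[0,0,-0.2434],[0,0,-0.2434],[0,0,-0.2434],[0,0,-0.2434]]' --gripper -0.2

```text
t: 22.65
position: [0.604, 0.0058, 0.1453]
tool_rot: [[-0.096, 0.995, 0.0], [0.995, 0.096, 0.001], [0.001, 0.0, -1.0]]
force: [-0.6, 0.2, -0.3]
opening: 0.0344
grasp_force: 0.0
```

```bash
python3 go.py 602.8,6,49,5.6
```

```text
2 rows: [0.0004, -0.0024, 0.1927] [0.0, -0.0001, -0.0003]
```

Request:
move_arm --translation '[[0,-0.001,0.1],[0,-0.001,0.16],[0,-0.001,0.191],[0,-0.001,0.191],[0,-0.001,0.191]]' --twist '[[0,0,0],[0,0,0],[0,0,0],[0,0,0],[0,0,0]]'

```text
t: 23.28
position: [0.6036, 0.0058, 0.0507]
tool_rot: [[-0.097, 0.995, 0.0], [0.995, 0.097, 0.001], [0.001, 0.0, -1.0]]
force: [-0.3, 0.4, 1.4]
opening: 0.0341
grasp_force: 0.0
```

Request:
move_arm --translation '[[0,0,0],[0,0,0],[0,0,0],[0,0,0],[0,0,0],[0,0,0]]' --twist '[[0,0,0],[0,0,0],[0,0,0],[0,0,0],[0,0,0],[0,0,0]]' --gripper -1 --newtons 40

```text
t: 24.02
position: [0.6035, 0.0059, 0.051]
tool_rot: [[-0.098, 0.995, 0.0], [0.995, 0.098, 0.001], [0.001, 0.0, -1.0]]
force: [-0.2, 0.4, 5.7]
opening: 0.01
grasp_force: 40.8
```

```bash
python3 go.py 459.8,-74.8,100,8 459.8,-74.8,84,8
```

```text
3 rows: [-0.1324, -0.3018, -0.0983] [0.0001, -0.0001, -0.0066]
1 rows: [-0.1324, -0.3019, -0.0663] [0.0001, -0.0001, -0.0066]
```

Request:
move_arm --translation '[[0,0,-0.07],[0,0,-0.14],[-0.1325,-0.302,-0.14],[-0.1325,-0.302,-0.14],[-0.1325,-0.302,-0.14],[-0.1325,-0.302,-0.14],[-0.1325,-0.302,-0.1],[-0.1325,-0.302,-0.07],[-0.1325,-0.302,-0.07],[-0.1325,-0.302,-0.07]]' --twist '[[0,0,0],[0,0,0],[0,0,-0.0066],[0,0,-0.0066],[0,0,-0.0066],[0,0,-0.0066],[0,0,-0.0066],[0,0,-0.0066],[0,0,-0.0066],[0,0,-0.0066]]'

```text
t: 25.28
position: [0.4591, -0.0746, 0.0848]
tool_rot: [[-0.139, 0.99, -0.002], [0.99, 0.139, 0.001], [0.001, -0.002, -1.0]]
force: [-1.0, 0.2, -0.3]
opening: 0.0106
grasp_force: 40.0
```

```bash
python3 go.py 459.8,-74.8,51,8; python3 look.py w7 bolt0
```

```text
1 rows: [-0.0007, 0.0014, 0.0677] [-0.0003, -0.0002, 0.0]
25.275 [ 0.4591 -0.0746  0.0848]
bolt0 0.67 [282. 273.  57. 113.] z 0.1113 top (array([459.9, -73.5]), array([10.8, 29.8]), 8.5)
bolt0 0.58 [281. 351.  46.  44.] z 0.0771 top (array([ 459. , -101.5]), array([21.8, 70.9]), 16.7)
```

Request:
move_arm --translation '[[-0.001,0.001,0.03],[-0.001,0.001,0.05],[-0.001,0.001,0.064],[-0.001,0.001,0.067],[-0.001,0.001,0.067]]' --twist '[[0,0,0],[0,0,0],[0,0,0],[0,0,0],[0,0,0]]'

```text
t: 26.0
position: [0.4592, -0.0751, 0.051]
tool_rot: [[-0.139, 0.99, -0.002], [0.99, 0.139, 0.001], [0.002, -0.002, -1.0]]
force: [0.5, 0.2, -0.2]
opening: 0.0102
grasp_force: 40.2
```

Request:
move_arm --translation '[[0,0,0],[0,0,0],[0,0,0],[0,0,0],[0,0,0],[0,0,0],[0,0,0],[0,0,0],[0,0,0],[0,0,0]]' --twist '[[0,0,0.25],[0,0,0.25],[0,0,0.25],[0,0,0.25],[0,0,0.25],[0,0,0.25],[0,0,0.25],[0,0,0.25],[0,0,0.25],[0,0,0.25]]'

```text
t: 27.25
position: [0.4592, -0.0751, 0.051]
tool_rot: [[0.99, 0.14, -0.002], [0.14, -0.99, 0.001], [-0.002, -0.001, -1.0]]
force: [-0.2, -0.5, 0.2]
opening: 0.0102
grasp_force: 40.0
```

Request:
move_arm --translation '[[0,0,0],[0,0,0],[0,0,0],[0,0,-0.03],[0,0,-0.12],[0,0,-0.2],[0,0,-0.25],[0,0,-0.25]]' --twist '[[0,0,0],[0,0,0],[0,0,0],[0,0,0],[0,0,0],[0,0,0],[0,0,0],[0,0,0]]' --gripper -0.4

```text
t: 28.25
position: [0.4612, -0.0759, 0.1792]
tool_rot: [[0.99, 0.139, 0.003], [0.139, -0.99, -0.001], [0.003, 0.002, -1.0]]
force: [0.3, 0.9, 0.4]
opening: 0.0259
grasp_force: 0.0
```

```bash
python3 look.py w8 bolt0 eraser vee_a;python3 go.py 597.5,60.6,160,5.6
```

```text
28.25 [ 0.4612 -0.0759  0.1792]
bolt0 0.95 [352. 206.  31.  46.] z 0.0774 top (array([ 469.4, -134.3]), array([30.3, 11.2]), 7.8)
bolt0 0.75 [281. 204.  32.  44.] z 0.0774 top (array([461.4, -76.1]), array([29.6, 10.4]), 8.2)
bolt0 0.63 [127.   6.  42.  12.] z 0.0496 top (array([588.1,  59.2]), array([ 8.4, 24.1]), 6.0)
eraser 0.74 [465.  64.  56.  26.] z 0.0159 top (array([ 591.4, -213.2]), array([17.6, 42.9]), 20.4)
vee_a 0.86 [544.  60.  29. 121.] z 0.034 top (array([ 603.1, -282.7]), array([90.4,  6. ]), 18.8)
9 rows: [0.3129, -0.2296, 0.0293] [-0.0008, 0.0002, -0.2434]
```

Request:
move_arm --translation '[[0.313,-0.23,0.03],[0.313,-0.23,0.03],[0.313,-0.23,0.03],[0.313,-0.23,0.03],[0.313,-0.23,0.03],[0.313,-0.23,0.03],[0.313,-0.23,0.03],[0.313,-0.23,0.03],[0.313,-0.23,0.03],[0.313,-0.23,0.03],[0.313,-0.23,0.06]]' --twist '[[0,0,-0.2434],[0,0,-0.2434],[0,0,-0.2434],[0,0,-0.2434],[0,0,-0.2434],[0,0,-0.2434],[0,0,-0.2434],[0,0,-0.2434],[0,0,-0.2434],[0,0,-0.2434],[0,0,-0.2434]]' --gripper -0.2

```text
t: 29.82
position: [0.5993, 0.0603, 0.1465]
tool_rot: [[-0.096, 0.995, 0.0], [0.995, 0.096, 0.001], [0.001, 0.0, -1.0]]
force: [-0.0, 0.9, -0.1]
opening: 0.034
grasp_force: 0.0
```

```bash
python3 go.py 597.8,60.6,49,5.6
```

```text
2 rows: [0.0007, -0.0031, 0.195] [0.0001, -0.0001, -0.0003]
```

Request:
move_arm --translation '[[0,-0.002,0.1],[0,-0.002,0.16],[0,-0.002,0.193],[0,-0.002,0.193],[0,-0.002,0.193]]' --twist '[[0,0,0],[0,0,0],[0,0,0],[0,0,0],[0,0,0]]'

```text
t: 30.45
position: [0.5983, 0.0604, 0.0507]
tool_rot: [[-0.098, 0.995, -0.0], [0.995, 0.098, 0.001], [0.001, 0.0, -1.0]]
force: [1.2, -0.3, -0.4]
opening: 0.0339
grasp_force: 0.0
```

Request:
move_arm --translation '[[0,0,0],[0,0,0],[0,0,0],[0,0,0],[0,0,0],[0,0,0]]' --twist '[[0,0,0],[0,0,0],[0,0,0],[0,0,0],[0,0,0],[0,0,0]]' --gripper -1 --newtons 40

```text
t: 31.2
position: [0.5984, 0.0604, 0.051]
tool_rot: [[-0.098, 0.995, 0.0], [0.995, 0.098, 0.001], [0.001, 0.0, -1.0]]
force: [0.3, -0.6, 6.3]
opening: 0.0104
grasp_force: 40.9
```

```bash
python3 go.py 451.4,-15.4,84,8
```

```text
3 rows: [-0.122, -0.3073, -0.0662] [0.0001, -0.0001, -0.0066]
```

Request:
move_arm --translation '[[0,0,-0.07],[0,0,-0.14],[-0.122,-0.307,-0.14],[-0.122,-0.307,-0.14],[-0.122,-0.307,-0.14],[-0.122,-0.307,-0.14],[-0.122,-0.307,-0.1],[-0.122,-0.307,-0.07],[-0.122,-0.307,-0.07],[-0.122,-0.307,-0.07]]' --twist '[[0,0,0],[0,0,0],[0,0,-0.0066],[0,0,-0.0066],[0,0,-0.0066],[0,0,-0.0066],[0,0,-0.0066],[0,0,-0.0066],[0,0,-0.0066],[0,0,-0.0066]]'

```text
t: 32.45
position: [0.4509, -0.0152, 0.0849]
tool_rot: [[-0.139, 0.99, -0.002], [0.99, 0.139, 0.001], [0.001, -0.002, -1.0]]
force: [-0.3, -0.0, -0.5]
opening: 0.0103
grasp_force: 40.0
```

```bash
python3 go.py 451.4,-15.4,51,8; python3 look.py w9 bolt0
```

```text
1 rows: [-0.0007, 0.001, 0.0678] [-0.0003, -0.0002, 0.0]
32.45 [ 0.4509 -0.0152  0.0849]
bolt0 0.7 [281. 348.  43.  44.] z 0.0772 top (array([454.4, -41.1]), array([21.3, 71.3]), 9.0)
bolt0 0.7 [284. 271.  54. 111.] z 0.1114 top (array([451.2, -13.8]), array([10.8, 30. ]), 8.4)
```

Request:
move_arm --translation '[[-0.001,0.001,0.03],[-0.001,0.001,0.05],[-0.001,0.001,0.064],[-0.001,0.001,0.067],[-0.001,0.001,0.067]]' --twist '[[0,0,0],[0,0,0],[0,0,0],[0,0,0],[0,0,0]]'

```text
t: 33.17
position: [0.4509, -0.0157, 0.0511]
tool_rot: [[-0.139, 0.99, -0.003], [0.99, 0.139, 0.001], [0.002, -0.002, -1.0]]
force: [-0.8, 0.5, 0.0]
opening: 0.0103
grasp_force: 40.2
```

Request:
move_arm --translation '[[0,0,0],[0,0,0],[0,0,0],[0,0,0],[0,0,0],[0,0,0],[0,0,0],[0,0,0],[0,0,0],[0,0,0]]' --twist '[[0,0,0.25],[0,0,0.25],[0,0,0.25],[0,0,0.25],[0,0,0.25],[0,0,0.25],[0,0,0.25],[0,0,0.25],[0,0,0.25],[0,0,0.25]]'

```text
t: 34.42
position: [0.451, -0.0157, 0.0511]
tool_rot: [[0.99, 0.14, -0.002], [0.14, -0.99, 0.001], [-0.002, -0.001, -1.0]]
force: [-0.5, -0.3, -0.9]
opening: 0.0099
grasp_force: 40.0
```

Request:
move_arm --translation '[[0,0,0],[0,0,0],[0,0,0],[0,0,-0.03],[0,0,-0.12],[0,0,-0.2],[0,0,-0.3],[0,0,-0.4],[0,0.2,-0.4],[0,0.2,-0.4],[0,0.2,-0.4],[0,0.2,-0.4]]' --twist '[[0,0,0],[0,0,0],[0,0,0],[0,0,0],[0,0,0],[0,0,0],[0,0,0],[0,0,0],[0,0,0],[0,0,0],[0,0,0],[0,0,0]]' --gripper -0.4

```text
t: 35.92
position: [0.4651, -0.1145, 0.2516]
tool_rot: [[0.99, 0.139, -0.002], [0.139, -0.99, 0.001], [-0.002, -0.002, -1.0]]
force: [-0.7, -0.1, 0.0]
opening: 0.0255
grasp_force: 0.0
```

```bash
python3 look.py w10 bolt0 eraser vee_a mat ring_gauge screwdriver
```

```text
35.925 [ 0.4651 -0.1145  0.2516]
bolt0 0.97 [302. 184.  32.  34.] z 0.0775 top (array([ 470. , -135.3]), array([29.2, 10.4]), 8.6)
bolt0 0.91 [181. 182.  31.  37.] z 0.0772 top (array([453.5, -16.2]), array([29.6, 11.7]), 9.3)
bolt0 0.62 [244. 182.  28.  37.] z 0.0775 top (array([461.7, -76. ]), array([28.9, 11.1]), 8.5)
eraser 0.74 [393.  70.  41.  21.] z 0.0159 top (array([ 591.4, -213.2]), array([18.2, 42.5]), 18.6)
vee_a 0.68 [486.  61.  64. 109.] z 0.0551 top (array([ 607.5, -297.3]), array([91.6, 34.6]), 19.9)
vee_a 0.38 [213. 178. 254.  82.] z 0.041 top (array([456.2, -45.1]), array([ 80.3, 257. ]), 8.0)
mat 0.66 [437.  67. 178. 132.] z 0.0043 top (array([ 602.7, -260.3]), array([130.9, 192.7]), 9.9)
ring_gauge 0.63 [448. 206.  56.  49.] z 0.0192 top (array([ 454.7, -308. ]), array([55.6, 54.9]), 71.7)
screwdriver 0.6 [416. 304. 102.  25.] z 0.0176 top (array([ 401.4, -202.9]), array([204.7,  27.2]), 35.7)
```

View pics/w10.png

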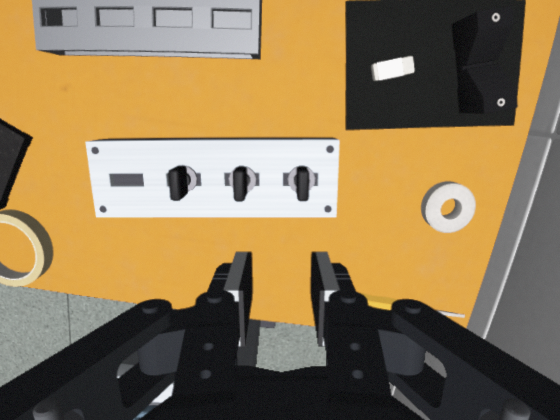

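The three bolts stand crosswise in slots at (181,182), (244,182) and (302,182). The rack is empty. The eraser at (393,70) and vee at (486,61) are on the mat, and the gripper is clear.

```bash
python3 -c "
from cell import *
print(close_job())"
```

```text
the job is handed in; nothing more can be done
None
```

I handed the job in with the vee block and eraser on the mat and all three T-bolts seated, turned crosswise and let go in the rail; the last wrist picture confirmed this, but `close_job()` returned no verdict.

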